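Set out the red and the blue inking station

ROBOT

A 6-joint arm with a two-finger parallel gripper is mounted at the origin on a cart in front of the work surface, level with it; the furniture and walls round the work are solid. World frame = base frame: x ahead of the robot, y to its left, z up, the work surface at z = 0. Lengths are in m, angles in degrees, forces in N, time in s.
With the tool pointing down it reaches from about 0.3 to 1 m from the base axis. Payload 5.1 kg.
Tool frame: the origin (TCP) lies at the very end of the fingers, on their centre line; the grasp point (between the pads) lies 19 mm behind it (manip.grip_depth is the distance from the TCP to the grasp point, in m); z points along the fingers, y is the line along which they close (so a half turn about z gives the same grasp; the last joint's range is limited). The gripper opens to 95 mm and grips with 3 to 60 N. Pads are 20 mm wide; open, the fingers measure 119 mm over their backs; the gripper's body (75 mm by 180 mm) begins 59 mm behind the grasp point.
Start: joints at [-69.993, 7.093, 94.555, -0, 78.352, -4.733], TCP at [0.272, -0.59, 0.215] pointing down, gripper open.
Joint ranges: [-149.61, 149.61], [-58.7, 133.49], [1.44, 155.28], [-77.14, 257.14], [18.33, 153.61], [-166.67, 166.67]. Speed limits (degrees/s): [147.25, 147.25, 180, 180, 180, 180].

INTERFACE

Orientations are given as a 3x3 rotation matrix whose columns are the frame's x, y, z axes.
In Python, from cell import manip gives the robot as it stands. The module is installed in compiled form; this text tells all that it offers.
- The arm moves only by the tool step_arm, never from a script. Its argument "motion" is a list of rows, each an object with "hand": the closure, from -1 (fully open) to 1 (shut); "xyz": the shift along the tool's x, y, z in cm, a list of three; "angular": the turn, a rotation vector about the tool's x, y, z in rad, a list of three. In form: [{"hand": hand, "xyz": [tx, ty, tz], "angular": [ax, ay, az]}, ...]. A call has 1 to 12 rows; each row shifts and turns the commanded pose from where the row before left it, along the tool's axes as they then stand; what a row does not reach is not made up. A row lasts 1/10 s, in which the tool goes at most 50 mm and 8.59 degrees, less where a joint would pass 70% of its speed; a pose out of reach is approached as far as the arm can. A call with a gripper value outside its range is refused whole. The fingers move at their own pace and stop on an object; the grip force is fixed at half the most. Time passes only in rows, so rows that do not move let the fingers close. It gives the time, the measured TCP pose, the force, the opening and the grip force at its end, in the units of the state.
- manip.state(): the state, without advancing time (a new reading comes with each control period).
- manip.camera(name): name is "scene" or "top" or "wrist"; returns (picture, depth): 400x640x3 uint8, red, green, blue; 400x640 float32, m along the optical axis (not along the pixel's ray), 0 where there is no reading.
- manip.camera_params(name): a dict with "mtx" (3x3 intrinsics, pixels), "R" (3x3) and "t" (3): a world point X has camera coordinates R X + t; the wrist camera has in their place "mount" (4x4, takes a point from camera to tool coordinates, whose origin is the TCP and whose axes are the flange's). Camera axes: x right, y down, z forward; pixel columns grow to the right and rows downward; lengths in m; the calibration is good to about 2 mm. A picture is of the moment at which its call begins: read the wrist's pose just before it. camera_params takes no time and is no camera call.
- manip.hand_in(): hands the job in; it is judged then, once.
Trained networks look in the newest picture that a camera, given by its name, has taken for a name from the list of things; names that differ only in an ending like _2 or _b are one class to them, and where a whole thing is asked for, a point or a joint stands for the part that bears it (a point fixed in the world has none). Each returns a list of dicts, best first, with "p" (0 to 1); they miss things now and then, are a little off and sometimes report something else, mostly with a low value. They report only what shows in the picture. A call takes as long as a camera call.
- manip.look_for(query, camera): "point" ([x, y, z] in m, in world coordinates, good to about 4 mm: the middle of the surface that is visible of it).
The state is a dict: "t": time; "joint_positions": joint angles; "joint_velocities": joint speeds; "joint_torque": joint torques, N m; "tool_pos": TCP position; "orientation": TCP orientation; "contact_force": force on the tool from outside, world axes, zero at the start; "moment": the same for the moment, N m; "width": finger opening in m; "finger_force": force on a finger pad.
Only numpy, scipy, OpenCV 4.12 (cv2) and the standard library are available. Lean on these libraries where they do the work, as an engineer would, in place of code of your own. Each camera call takes 0.05 s, during which the arm holds its last target. There are 200 camera calls.

TASK

Set out the two inking stations for a two-colour print: in each station lay the ink tube of the station's own colour flat in the long groove (cap to either end) and stand one white mixing cup upright in the round well. Leave the eraser, the pigment jar and the baren where they are.

Things in the scene. Friction and masses are not known exactly. Their poses are not given: they have to be found in the camera images.
- red_station: fixed white board 84 (x) x 240 (y) x 6 mm with red fittings, yaw within 0.2 rad. Origin: centre of underside, z up; floor of both places at z = 6 mm. Tube groove: red rectangle 56 (x) x 148 (y) mm inside, centred at x 0, y -36 mm, edged by strips 6 mm wide, 4 mm high. Cup well: red ring centred at x 0, y +82 mm, 62 mm inside, 4 mm wide and high.
- blue_station: fixed white board 84 (x) x 240 (y) x 6 mm with blue fittings, yaw within 0.2 rad. Origin: centre of underside, z up; floor of both places at z = 6 mm. Tube groove: blue rectangle 56 (x) x 148 (y) mm inside, centred at x 0, y -36 mm, edged by strips 6 mm wide, 4 mm high. Cup well: blue ring centred at x 0, y +82 mm, 62 mm inside, 4 mm wide and high.
- red_tube: lying ink tube, white with red print and smears, black screw cap, 116 mm long, 36 mm wide at the flat tail narrowing to a 26 mm body, 24 mm high at most, loose on the desk; light. Origin: below the middle of its length and width, at its underside; y runs along the tube, the cap at -y; z up. Rigid; can be pinched across its width at the middle.
- blue_tube: lying ink tube, white with blue print and smears, white screw cap, 131 mm long, 36 mm wide at the flat tail narrowing to a 26 mm body, 24 mm high at most, loose on the desk; light. Origin: below the middle of its length and width, at its underside; y runs along the tube, the cap at -y; z up. Rigid; can be pinched across its width at the middle.
- cup_a: small white open mixing cup, tapering, 44 mm across the rim, 32 mm high, about 32 mm across the foot, standing upright loose on the desk; light. Origin: centre of its underside; z up. One cup has dried dark ink inside; either cup serves either station.
- cup_b: small white open mixing cup, tapering, 44 mm across the rim, 32 mm high, about 32 mm across the foot, standing upright loose on the desk; light. Origin: centre of its underside; z up. One cup has dried dark ink inside; either cup serves either station.
- rubber: bystander, to be left alone: white eraser in a blue sleeve, 21 x 42 x 13 mm, loose on the desk. Origin: centre of its underside; y along its 42 mm length.
- pigment_jar: bystander, to be left alone: round jar of white pigment, 59 mm across, 88 mm high, with a wooden lid, loose. Origin: centre of its underside.
- baren_pad: bystander, to be left alone: baren (rubbing pad), a dark disc 100 mm across with a light wooden handle over it, 35 mm high in all, loose. Origin: centre of its underside.

How it is judged:
By the outcome, as a careful person would: the job done as asked, in the order asked, and still so for the second after the job is handed in, with the robot touching nothing.
It also fails if it takes over 99 s, if anything falls off the work surface, if the arm or the gripper's body presses on something with over 40 N, if the wrist force passes 120 N, or if a joint passes its speed limit or range.

## Working session

There is one attempt and no reset: what is moved stays moved. The work goes in short steps, Python scripts to look and compute and a tool call to move; the robot and the scene stay as the last step left them, time stands still between calls to the robot, and variables do not carry over. Pictures are saved under pics/ and viewed, at most 14 in all, crops included, and the job is handed in when it is done.

Besides the shell and the picture viewer there is one more tool, called after "Emit:" in YAML: its name, and indented under it one key for each argument. step_arm: Moves the arm, as the interface text tells. Its arguments: {"type":"object","properties":{"motion":{"type":"array","items":{"type":"object","properties":{"hand":{"type":"number"},"xyz":{"type":"array","items":{"type":"number"}},"angular":{"type":"array","items":{"type":"number"}}}}}},"required":["motion"]}

```bash
mkdir -p pics; cat > h.py <<'E'
from cell import manip
import numpy as np, cv2
def cloud(name):
    s=manip.state(); im,d=manip.camera(name); p=manip.camera_params(name); K=np.array(p["mtx"])
    v,u=np.mgrid[0:400,0:640]
    P=np.stack([(u-K[0,2])/K[0,0]*d,(v-K[1,2])/K[1,1]*d,d],-1)
    if "mount" in p:
        M=np.array(p["mount"]);R=np.array(s["orientation"])
        W=(P@M[:3,:3].T+M[:3,3])@R.T+np.array(s["tool_pos"])
    else: W=(P-np.array(p["t"]))@np.array(p["R"])
    W[d==0]=np.nan
    return im,W
def save(n,im): cv2.imwrite("pics/"+n,im[:,:,::-1])
E
python3 - <<'E'
from h import *
im,W=cloud("top"); save("top.png",im)
np.set_printoptions(precision=3,suppress=True)
for q in ["red_station","blue_station","red_tube","blue_tube","cup_a","rubber","pigment_jar","baren_pad"]:
    print(q,[(np.round(r["point"],3),round(r["p"],2)) for r in manip.look_for(q,"top")[:4]])
s=manip.state();print(s["t"],s["orientation"],s["width"])
print(W[::100,::160])
E
```

```text
red_station [(array([0.626, 0.17 , 0.006]), 0.72), (array([ 0.601, -0.157,  0.005]), 0.39)]
blue_station [(array([ 0.601, -0.157,  0.007]), 0.63)]
red_tube [(array([ 0.425, -0.354,  0.016]), 0.88)]
blue_tube [(array([0.445, 0.291, 0.011]), 0.73)]
cup_a [(array([ 0.446, -0.201,  0.007]), 0.62), (array([0.446, 0.288, 0.013]), 0.62), (array([ 0.461, -0.034,  0.01 ]), 0.49)]
rubber [(array([0.457, 0.124, 0.013]), 0.58)]
pigment_jar [(array([ 0.563, -0.422,  0.088]), 0.7)]
baren_pad [(array([0.591, 0.393, 0.011]), 0.64)]
0.45 [[ 0.908  0.419 -0.   ]
 [ 0.419 -0.908  0.   ]
 [ 0.    -0.    -1.   ]] 0.09510154281809066
[[[ 0.862  0.58   0.454]
  [ 0.86   0.269  0.461]
  [ 0.86  -0.042  0.465]
  [ 0.859 -0.352  0.472]]

 [[ 0.859  0.903 -0.031]
  [ 0.798  0.374  0.121]
  [ 0.816 -0.053  0.084]
  [ 0.783 -0.464  0.167]]

 [[ 0.675  1.326 -0.697]
  [ 0.547  0.395  0.013]
  [ 0.55  -0.054 -0.002]
  [ 0.551 -0.514 -0.003]]

 [[ 0.244  1.313 -0.751]
  [ 0.272  0.385 -0.003]
  [ 0.271 -0.053  0.001]
  [ 0.27  -0.493  0.005]]]
```

View pics/top.png

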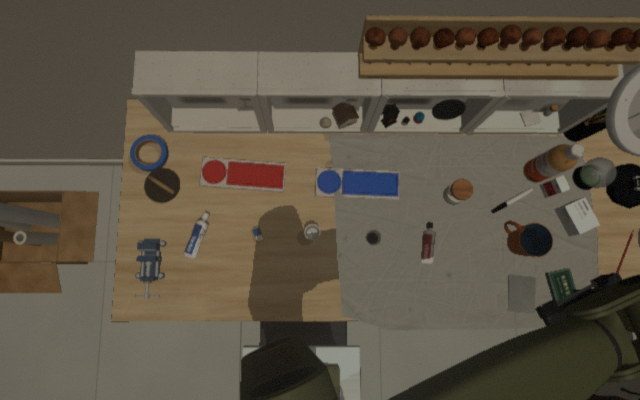

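The top view shows the red station at (242,174), the blue station at (357,183), the red tube at (428,243), the blue tube at (197,234), and cups at (312,231) and (373,237). The jar is at (461,190) and the cabinet fronts are at row ~130. The networks agree with this, except for some duplicates under "cup".

```bash
python3 - <<'E'
from h import *
np.set_printoptions(precision=3,suppress=True)
im,W=cloud("top"); hsv=cv2.cvtColor(im,cv2.COLOR_RGB2HSV)
H,S,V=[hsv[...,i].astype(int) for i in range(3)]
def rep(n,m,box):
    u0,v0,u1,v1=box; b=np.zeros_like(m); b[v0:v1,u0:u1]=1
    m=m&b&np.isfinite(W[...,0]); p=W[m.astype(bool)]
    r=cv2.minAreaRect(p[:,:2].astype(np.float32)*1000); print(n,len(p),"rect mm",np.round(r[0],1),np.round(r[1],1),round(r[2],1),"zmed",np.median(p[:,2]))
red=((H<8)|(H>172))&(S>150); blue=(H>105)&(H<125)&(S>150)
rep("redgroove",red,(227,150,300,200)); rep("redwell",red,(195,150,227,200))
rep("bluegroove",blue,(341,160,410,205)); rep("bluewell",blue,(312,160,341,205))
# cabinet profile
for c in (215,260,330,370): print(c,[tuple(np.round(W[r,c][[0,2]],3)) for r in range(100,160,6)])
Z=W[...,2]
for n,b in (("redtube",(410,215,445,270)),("bluetube",(178,205,216,262)),("cup1",(300,218,325,245)),("cup2",(362,225,385,250))):
    rep(n,(Z>0.008),b)
big=cv2.resize(im[140:280,170:450],None,fx=2.8,fy=2.8,interpolation=cv2.INTER_CUBIC); save("crop.png",cv2.convertScaleAbs(big,alpha=1.6))
E
```

```text
redgroove 1213 rect mm [621.7 131.5] [156.8  65.9] 86.2 zmed 0.006299004264086695
redwell 405 rect mm [630.5 248.4] [65.1 64.5] 53.1 zmed 0.0060567530611647475
bluegroove 957 rect mm [ 597.6 -197.5] [152.   61.1] 86.8 zmed 0.005991155329391709
bluewell 82 rect mm [601.6 -80.7] [52.3 44.9] 63.5 zmed 0.006538463095313175
215 [(np.float64(0.816), np.float64(0.08)), (np.float64(0.816), np.float64(0.037)), (np.float64(0.804), np.float64(0.02)), (np.float64(0.788), np.float64(0.015)), (np.float64(0.768), np.float64(0.019)), (np.float64(0.752), np.float64(0.015)), (np.float64(0.74), np.float64(-0.003)), (np.float64(0.72), np.float64(0.001)), (np.float64(0.703), np.float64(-0.001)), (np.float64(0.686), np.float64(-0.006))]
260 [(np.float64(0.751), np.float64(0.235)), (np.float64(0.753), np.float64(0.194)), (np.float64(0.751), np.float64(0.157)), (np.float64(0.751), np.float64(0.116)), (np.float64(0.752), np.float64(0.066)), (np.float64(0.749), np.float64(0.024)), (np.float64(0.74), np.float64(-0.002)), (np.float64(0.722), np.float64(-0.004)), (np.float64(0.704), np.float64(-0.002)), (np.floa
[... 443 characters left out ...]
.float64(0.754), np.float64(0.231)), (np.float64(0.751), np.float64(0.201)), (np.float64(0.751), np.float64(0.162)), (np.float64(0.751), np.float64(0.12)), (np.float64(0.75), np.float64(0.074)), (np.float64(0.752), np.float64(0.019)), (np.float64(0.74), np.float64(0.0)), (np.float64(0.72), np.float64(0.007)), (np.float64(0.702), np.float64(0.005)), (np.float64(0.686), np.float64(0.001))]
redtube 391 rect mm [ 420.5 -354.9] [ 80.8 141.7] 73.5 zmed 0.015785422174157772
bluetube 443 rect mm [454.2 286.8] [ 34.4 123.1] 68.8 zmed 0.015224454840698804
cup1 101 rect mm [456.2 -29.3] [42.  41.3] 0.3 zmed 0.028119354486600474
cup2 141 rect mm [ 443.3 -194.4] [48.5 43.9] 78.3 zmed 0.020196447320798477
```

View pics/crop.png

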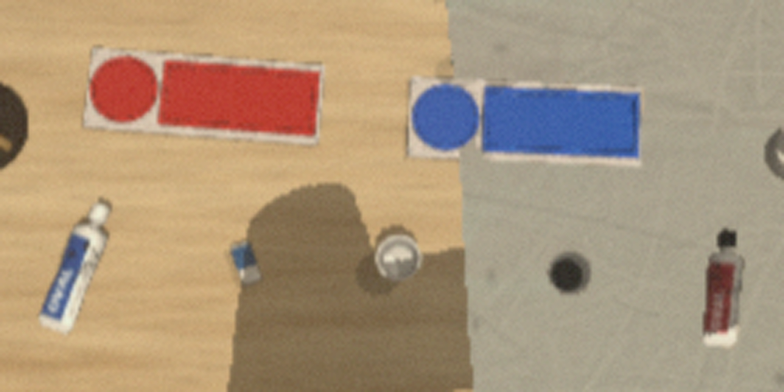

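The crop shows the red tube's cap at the top (+x) and tilted about -4°. The blue tube's cap is at the upper right, about -21°. Both stations are yawed about -4°, and the cups are clear of everything. I'm moving above the red tube.

Emit:
step_arm:
  motion:
    - {"hand": -1,"xyz": [0,0,0],"angular": [0,0,0.125]}
    - {"hand": -1,"xyz": [0,0,0],"angular": [0,0,0.125]}
    - {"hand": -1,"xyz": [0,0,0],"angular": [0,0,0.125]}
    - {"hand": -1,"xyz": [0,0,0],"angular": [0,0,0.125]}
    - {"hand": -1,"xyz": [1.6,-3,0.5],"angular": [0,0,0]}
    - {"hand": -1,"xyz": [1.6,-3,0.5],"angular": [0,0,0]}
    - {"hand": -1,"xyz": [1.6,-3,0.5],"angular": [0,0,0]}
    - {"hand": -1,"xyz": [1.6,-3,0.5],"angular": [0,0,0]}
    - {"hand": -1,"xyz": [1.6,-3,0.5],"angular": [0,0,0]}
    - {"hand": -1,"xyz": [1.6,-3,0.5],"angular": [0,0,0]}
    - {"hand": -1,"xyz": [1.6,-3,0.5],"angular": [0,0,0]}
    - {"hand": -1,"xyz": [1.6,-3,0.5],"angular": [0,0,0]}

```text
t: 1.7
tool_pos: [0.4167, -0.3584, 0.1747]
orientation: [[0.998, -0.068, 0.0], [-0.068, -0.998, -0.0], [0.0, 0.0, -1.0]]
contact_force: [-0.4, -0.1, 0.1]
width: 0.0952
finger_force: 0.0
```

```bash
cat >> h.py <<'E'
np.set_printoptions(precision=3,suppress=True)
def yaw():
    R=np.array(manip.state()["orientation"]); return np.degrees(np.arctan2(R[1,0],R[0,0]))
def blob(W,c,r,zmin,zmax=.06):
    "minAreaRect (mm) of the points above zmin within r of c, largest connected piece"
    m=((np.hypot(W[...,0]-c[0],W[...,1]-c[1])<r)&(W[...,2]>zmin)&(W[...,2]<zmax)).astype(np.uint8)
    n,l,st,_=cv2.connectedComponentsWithStats(m); k=1+st[1:,4].argmax(); p=W[l==k]
    q=cv2.minAreaRect((p[:,:2]*1000).astype(np.float32))
    mean=p[:,:2].mean(0); _,vec=np.linalg.eigh(np.cov((p[:,:2]-mean).T)); a=vec[:,1]
    print("n",len(p),"rect",np.round(q[0],1),np.round(q[1],1),round(q[2],1),"pca",round(np.degrees(np.arctan2(a[1],a[0])),1),"zmax",np.percentile(p[:,2],99).round(4))
    return q
def delta(x,y,z=None):
    "cm along tool axes from the TCP to a world point"
    s=manip.state(); t=np.array(s["tool_pos"]); g=np.array([x,y,t[2] if z is None else z])
    print("delta cm",np.round(np.array(s["orientation"]).T@(g-t)*100,2),"yaw",yaw().round(2),"tcp",t,"t",s["t"])
E
python3 - <<'E'
from h import *
im,W=cloud("wrist"); save("w1.png",im)
q=blob(W,(.42,-.355),.08,.008); delta(q[0][0]/1000,q[0][1]/1000,.005)
E
```

```text
n 2327 rect [ 435. -356.] [ 34.6 104.3] 84.9 pca 174.3 zmax 0.0239
delta cm [ 1.67  0.12 16.86] yaw -3.75 tcp [ 0.418 -0.354  0.174] t 1.75
```

View pics/w1.png

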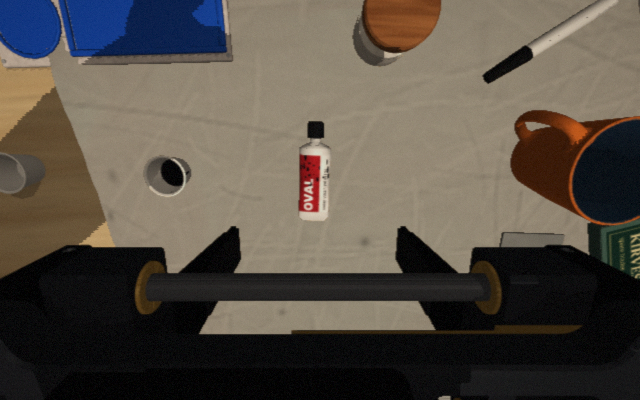

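The wrist view shows the red tube at (315,185) with its cap up, centred between the fingers (240 to 397). I'm going down to grip it.

Emit:
step_arm:
  motion:
    - {"hand": -1,"xyz": [1.3,0,2.4],"angular": [0,0,0.03]}
    - {"hand": -1,"xyz": [0,0,3],"angular": [0,0,0]}
    - {"hand": -1,"xyz": [0,0,3],"angular": [0,0,0]}
    - {"hand": -1,"xyz": [0,0,3],"angular": [0,0,0]}
    - {"hand": -1,"xyz": [0,0,3],"angular": [0,0,0]}
    - {"hand": -1,"xyz": [0,0,2.3],"angular": [0,0,0]}
    - {"hand": -1,"xyz": [0,0,0],"angular": [0,0,0]}
    - {"hand": 1,"xyz": [0,0,0],"angular": [0,0,0]}
    - {"hand": 1,"xyz": [0,0,0],"angular": [0,0,0]}
    - {"hand": 1,"xyz": [0,0,0],"angular": [0,0,0]}
    - {"hand": 1,"xyz": [0,0,0],"angular": [0,0,0]}
    - {"hand": 1,"xyz": [0,0,0],"angular": [0,0,0]}

```text
t: 2.95
tool_pos: [0.4295, -0.3609, 0.0086]
orientation: [[0.995, -0.098, 0.001], [-0.098, -0.995, -0.001], [0.001, 0.001, -1.0]]
contact_force: [0.2, 0.4, -0.3]
width: 0.0608
finger_force: 0.0
```

Emit:
step_arm:
  motion:
    - {"hand": 1,"xyz": [0,0,0],"angular": [0,0,0]}
    - {"hand": 1,"xyz": [0,0,0],"angular": [0,0,0]}

```text
t: 3.15
tool_pos: [0.4291, -0.3605, 0.0078]
orientation: [[0.995, -0.098, 0.0], [-0.098, -0.995, 0.0], [0.0, -0.0, -1.0]]
contact_force: [-0.4, 1.1, 0.4]
width: 0.0443
finger_force: 0.5
```

Emit:
step_arm:
  motion:
    - {"hand": 1,"xyz": [0,0,0],"angular": [0,0,0]}
    - {"hand": 1,"xyz": [0,0,0],"angular": [0,0,0]}
    - {"hand": 1,"xyz": [0,0,0],"angular": [0,0,0]}
    - {"hand": 1,"xyz": [0,0,0],"angular": [0,0,0]}

```text
t: 3.55
tool_pos: [0.429, -0.3604, 0.0077]
orientation: [[0.995, -0.098, -0.0], [-0.098, -0.995, 0.0], [-0.0, -0.0, -1.0]]
contact_force: [-0.2, 1.7, 2.0]
width: 0.0347
finger_force: 30.0
```

Emit:
step_arm:
  motion:
    - {"hand": 1,"xyz": [0,0,-1.5],"angular": [0,0,0]}
    - {"hand": 1,"xyz": [0,0,-3],"angular": [0,0,0]}
    - {"hand": 1,"xyz": [0,0,-4],"angular": [0,0,0]}
    - {"hand": 1,"xyz": [0,0,-4],"angular": [0,0,-0.1]}
    - {"hand": 1,"xyz": [0,0,0],"angular": [0,0,-0.125]}
    - {"hand": 1,"xyz": [0,0,0],"angular": [0,0,-0.125]}
    - {"hand": 1,"xyz": [0,0,0],"angular": [0,0,-0.125]}
    - {"hand": 1,"xyz": [0,0,0],"angular": [0,0,-0.125]}
    - {"hand": 1,"xyz": [0,0,0],"angular": [0,0,-0.125]}
    - {"hand": 1,"xyz": [0,0,0],"angular": [0,0,-0.125]}
    - {"hand": 1,"xyz": [0,0,0],"angular": [0,0,-0.125]}
    - {"hand": 1,"xyz": [0,0,0],"angular": [0,0,-0.125]}

```text
t: 4.75
tool_pos: [0.4291, -0.3608, 0.1337]
orientation: [[0.534, 0.845, 0.001], [0.845, -0.534, -0.001], [-0.001, 0.001, -1.0]]
contact_force: [-0.2, -0.2, -1.0]
width: 0.0349
finger_force: 30.0
```

Emit:
step_arm:
  motion:
    - {"hand": 1,"xyz": [0,0,0],"angular": [0,0,-0.125]}
    - {"hand": 1,"xyz": [0,0,0],"angular": [0,0,-0.125]}
    - {"hand": 1,"xyz": [0,0,0],"angular": [0,0,-0.125]}
    - {"hand": 1,"xyz": [0,0,0],"angular": [0,0,-0.125]}
    - {"hand": 1,"xyz": [3,1,0],"angular": [0,0,0]}
    - {"hand": 1,"xyz": [3.5,1,0],"angular": [0,0,0]}
    - {"hand": 1,"xyz": [3.5,1,0],"angular": [0,0,0]}
    - {"hand": 1,"xyz": [3.5,1,0],"angular": [0,0,0]}
    - {"hand": 1,"xyz": [3.5,1,0],"angular": [0,0,0]}
    - {"hand": 1,"xyz": [3.5,1,0],"angular": [0,0,0]}
    - {"hand": 1,"xyz": [3.5,1,0],"angular": [0,0,0]}
    - {"hand": 1,"xyz": [3.5,1,0],"angular": [0,0,0]}

```text
t: 5.95
tool_pos: [0.5284, -0.0905, 0.1338]
orientation: [[0.069, 0.998, 0.002], [0.998, -0.069, -0.001], [-0.001, 0.002, -1.0]]
contact_force: [1.7, -0.6, -1.1]
width: 0.0352
finger_force: 30.0
```

Emit:
step_arm:
  motion:
    - {"hand": 1,"xyz": [3.5,1.2,0],"angular": [0,0,0]}
    - {"hand": 1,"xyz": [3.5,1.2,0],"angular": [0,0,0]}
    - {"hand": 1,"xyz": [3.5,1.2,0],"angular": [0,0,0]}
    - {"hand": 1,"xyz": [3.5,1.2,0],"angular": [0,0,0]}
    - {"hand": 1,"xyz": [3.5,1.5,0],"angular": [0,0,0]}
    - {"hand": 1,"xyz": [3,1,0],"angular": [0,0,0]}
    - {"hand": 1,"xyz": [0,0,0],"angular": [0,0,0]}
    - {"hand": 1,"xyz": [0,0,0],"angular": [0,0,0]}

```text
t: 6.75
tool_pos: [0.6148, 0.108, 0.1332]
orientation: [[0.068, 0.998, 0.0], [0.998, -0.068, -0.001], [-0.001, 0.0, -1.0]]
contact_force: [0.5, 0.7, -0.8]
width: 0.0351
finger_force: 30.0
```

```bash
python3 - <<'E'
from h import *
im,W=cloud("wrist"); save("w2.png",im)
hsv=cv2.cvtColor(im,cv2.COLOR_RGB2HSV);H,S=hsv[...,0].astype(int),hsv[...,1]
m=((H<8)|(H>172))&(S>150)&(abs(W[...,2]-.008)<.006)
p=W[m]; 
q=cv2.minAreaRect((p[p[:,1]>.21][:,:2]*1000).astype(np.float32)); print("well",q)
q=cv2.minAreaRect((p[p[:,1]<.21][:,:2]*1000).astype(np.float32)); print("groove",q)
delta(.6217,.1285,.0147)
E
```

```text
well ((631.7728271484375, 244.19480895996094), (70.84320831298828, 68.36505889892578), 87.53826141357422)
groove ((621.8427124023438, 131.40823364257812), (160.35440063476562, 70.33708190917969), 85.56734466552734)
delta cm [ 2.16  0.56 11.83] yaw 86.06 tcp [0.615 0.107 0.133] t 6.8
```

View pics/w2.png

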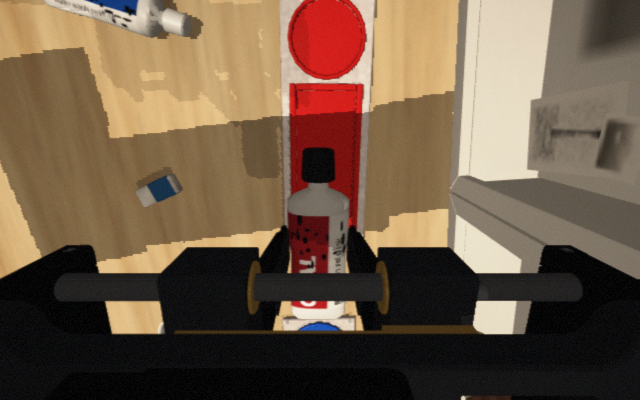

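The wrist view shows the tube held with its cap at (318,165), in line with the red groove at (327,160). The groove measurement agrees with the top camera to within 1 mm, so I'm placing it.

Emit:
step_arm:
  motion:
    - {"hand": 1,"xyz": [2.2,0.6,0],"angular": [0,0,0]}
    - {"hand": 1,"xyz": [0,0,3],"angular": [0,0,0]}
    - {"hand": 1,"xyz": [0,0,3],"angular": [0,0,0]}
    - {"hand": 1,"xyz": [0,0,3],"angular": [0,0,0]}
    - {"hand": 1,"xyz": [0,0,1.7],"angular": [0,0,0]}
    - {"hand": 1,"xyz": [0,0,0.6],"angular": [0,0,0]}
    - {"hand": 1,"xyz": [0,0,0.4],"angular": [0,0,0]}
    - {"hand": 1,"xyz": [0,0,0],"angular": [0,0,0]}
    - {"hand": 1,"xyz": [0,0,0],"angular": [0,0,0]}

```text
t: 7.7
tool_pos: [0.6235, 0.1294, 0.0173]
orientation: [[0.069, 0.998, 0.003], [0.998, -0.069, 0.0], [0.0, 0.003, -1.0]]
contact_force: [1.4, 0.3, -1.3]
width: 0.0349
finger_force: 30.0
```

Emit:
step_arm:
  motion:
    - {"hand": 1,"xyz": [0,0,0.3],"angular": [0,0,0]}
    - {"hand": 1,"xyz": [0,0,0],"angular": [0,0,0]}
    - {"hand": 1,"xyz": [0,0,0],"angular": [0,0,0]}
    - {"hand": -0.3,"xyz": [0,0,0],"angular": [0,0,0]}
    - {"hand": -0.3,"xyz": [0,0,0],"angular": [0,0,0]}
    - {"hand": -0.3,"xyz": [0,0,0],"angular": [0,0,0]}
    - {"hand": -0.3,"xyz": [0,0,0],"angular": [0,0,0]}
    - {"hand": -0.3,"xyz": [0,0,0],"angular": [0,0,0]}

```text
t: 8.5
tool_pos: [0.622, 0.1293, 0.0124]
orientation: [[0.069, 0.998, -0.001], [0.998, -0.069, -0.0], [-0.0, -0.001, -1.0]]
contact_force: [-0.6, -0.2, -0.4]
width: 0.0611
finger_force: 0.0
```

Emit:
step_arm:
  motion:
    - {"hand": -0.3,"xyz": [0,0,-3],"angular": [0,0,0]}
    - {"hand": -0.3,"xyz": [0,0,-4],"angular": [0,0,0]}
    - {"hand": -0.3,"xyz": [0,0,-5],"angular": [0,0,0]}
    - {"hand": -0.3,"xyz": [-2.2,-2,0],"angular": [0,0,0]}
    - {"hand": -0.3,"xyz": [-2.2,-2,0],"angular": [0,0,0]}
    - {"hand": -0.3,"xyz": [-2.2,-2,0],"angular": [0,0,0]}
    - {"hand": -0.3,"xyz": [-2.2,-2,0],"angular": [0,0,0]}
    - {"hand": -0.3,"xyz": [-2.2,-2,0],"angular": [0,0,0]}
    - {"hand": -0.3,"xyz": [-2.2,-2,0],"angular": [0,0,0]}
    - {"hand": -0.3,"xyz": [-2.2,-2,0],"angular": [0,0,0]}
    - {"hand": -0.3,"xyz": [-1.6,-1.5,0],"angular": [0,0,0]}
    - {"hand": -0.3,"xyz": [0,0,0],"angular": [0,0,0]}

```text
t: 9.7
tool_pos: [0.4545, -0.0307, 0.1324]
orientation: [[0.071, 0.997, -0.0], [0.997, -0.071, -0.0], [-0.0, -0.0, -1.0]]
contact_force: [0.5, -0.4, -0.2]
width: 0.0617
finger_force: 0.0
```

```bash
python3 - <<'E'
from h import *
im,W=cloud("wrist"); save("w3.png",im)
q=blob(W,(.456,-.03),.045,.02); delta(q[0][0]/1000,q[0][1]/1000,.010)
im,W=cloud("top"); blob(W,(.622,.131),.08,.016)
E
```

```text
n 691 rect [456.6 -30.1] [43.8 43.1] 84.7 pca 171.0 zmax 0.0328
delta cm [-0.01  0.1  12.27] yaw 85.94 tcp [ 0.456 -0.03   0.133] t 9.75
n 313 rect [623.7 134.6] [104.1  35. ] 87.0 pca 87.9 zmax 0.0308
```

View pics/w3.png

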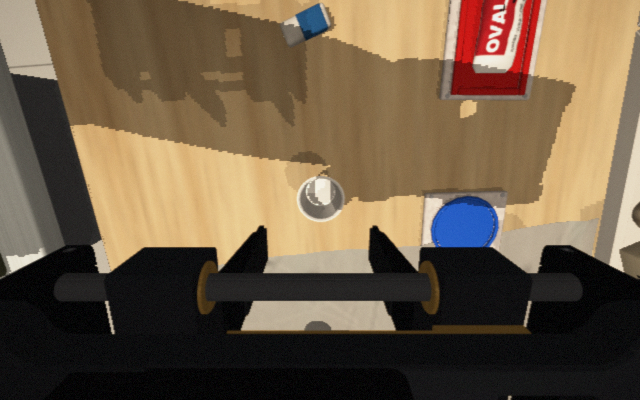

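The tube lies in the red groove, and the cup at (320,198) is centred between the fingers. I'm descending on it.

Emit:
step_arm:
  motion:
    - {"hand": -0.3,"xyz": [0,0.1,3],"angular": [0,0,0]}
    - {"hand": -0.3,"xyz": [0,0,3],"angular": [0,0,0]}
    - {"hand": -0.3,"xyz": [0,0,3],"angular": [0,0,0]}
    - {"hand": -0.3,"xyz": [0,0,2],"angular": [0,0,0]}
    - {"hand": -0.3,"xyz": [0,0,1.2],"angular": [0,0,0]}
    - {"hand": -0.3,"xyz": [0,0,0],"angular": [0,0,0]}
    - {"hand": 1,"xyz": [0,0,0],"angular": [0,0,0]}
    - {"hand": 1,"xyz": [0,0,0],"angular": [0,0,0]}
    - {"hand": 1,"xyz": [0,0,0],"angular": [0,0,0]}
    - {"hand": 1,"xyz": [0,0,0],"angular": [0,0,0]}
    - {"hand": 1,"xyz": [0,0,0],"angular": [0,0,0]}
    - {"hand": 1,"xyz": [0,0,0],"angular": [0,0,0]}

```text
t: 11.0
tool_pos: [0.458, -0.0298, 0.012]
orientation: [[0.069, 0.998, 0.002], [0.998, -0.069, -0.0], [-0.0, 0.002, -1.0]]
contact_force: [-0.3, 0.3, 5.3]
width: 0.0421
finger_force: 30.0
```

Emit:
step_arm:
  motion:
    - {"hand": 1,"xyz": [0,0,-2],"angular": [0,0,0]}
    - {"hand": 1,"xyz": [0,0,-4],"angular": [0,0,0]}
    - {"hand": 1,"xyz": [0,0,-4],"angular": [0,0,0]}
    - {"hand": 1,"xyz": [3.2,1.7,0],"angular": [0,0,0]}
    - {"hand": 1,"xyz": [3.2,1.7,0],"angular": [0,0,0]}
    - {"hand": 1,"xyz": [3.2,1.7,0],"angular": [0,0,0]}
    - {"hand": 1,"xyz": [3.2,1.7,0],"angular": [0,0,0]}
    - {"hand": 1,"xyz": [3.2,1.7,0],"angular": [0,0,0]}
    - {"hand": 1,"xyz": [3.2,1.7,0],"angular": [0,0,0]}
    - {"hand": 1,"xyz": [3.2,1.7,0],"angular": [0,0,0]}
    - {"hand": 1,"xyz": [3.2,1.7,0],"angular": [0,0,0]}
    - {"hand": 1,"xyz": [3.2,1.7,0],"angular": [0,0,0]}

```text
t: 12.2
tool_pos: [0.6297, 0.2483, 0.1101]
orientation: [[0.069, 0.998, -0.001], [0.998, -0.069, -0.0], [-0.0, -0.001, -1.0]]
contact_force: [-0.2, -0.4, -0.6]
width: 0.0419
finger_force: 30.0
```

Emit:
step_arm:
  motion:
    - {"hand": 1,"xyz": [0,0,0],"angular": [0,0,0]}
    - {"hand": 1,"xyz": [0,0,0],"angular": [0,0,0]}
    - {"hand": 1,"xyz": [0,0,0],"angular": [0,0,0]}

```text
t: 12.5
tool_pos: [0.6286, 0.2462, 0.1101]
orientation: [[0.069, 0.998, -0.001], [0.998, -0.069, -0.001], [-0.001, -0.001, -1.0]]
contact_force: [-0.4, -0.6, -0.5]
width: 0.042
finger_force: 30.0
```

```bash
python3 - <<'E'
from h import *
im,W=cloud("wrist"); save("w4.png",im); blob(W,(.63,.249),.045,.08,.16)
delta(.6305,.2487,.0185)
E
```

```text
n 5458 rect [632.  249.4] [58.6 40.2] 16.7 pca 176.4 zmax 0.159
delta cm [0.28 0.17 9.18] yaw 86.0 tcp [0.629 0.246 0.11 ] t 12.55
```

View pics/w4.png

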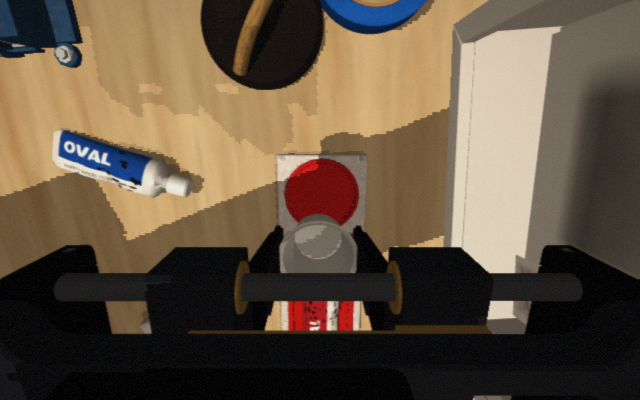

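The cup is held upright at (318,245) and the red well is just ahead at (322,193). I'm lowering it into the well.

Emit:
step_arm:
  motion:
    - {"hand": 1,"xyz": [0.3,0.15,2],"angular": [0,0,0]}
    - {"hand": 1,"xyz": [0,0,3],"angular": [0,0,0]}
    - {"hand": 1,"xyz": [0,0,2.5],"angular": [0,0,0]}
    - {"hand": 1,"xyz": [0,0,1.2],"angular": [0,0,0]}
    - {"hand": 1,"xyz": [0,0,0.4],"angular": [0,0,0]}
    - {"hand": 1,"xyz": [0,0,0],"angular": [0,0,0]}
    - {"hand": 1,"xyz": [0,0,0],"angular": [0,0,0]}
    - {"hand": 1,"xyz": [0,0,0],"angular": [0,0,0]}

```text
t: 13.35
tool_pos: [0.6323, 0.2503, 0.0215]
orientation: [[0.069, 0.998, 0.003], [0.998, -0.069, 0.001], [0.001, 0.003, -1.0]]
contact_force: [0.6, 0.4, 0.6]
width: 0.042
finger_force: 30.0
```

Emit:
step_arm:
  motion:
    - {"hand": 1,"xyz": [0,0,0.2],"angular": [0,0,0]}
    - {"hand": 1,"xyz": [0,0,0],"angular": [0,0,0]}
    - {"hand": 1,"xyz": [0,0,0],"angular": [0,0,0]}
    - {"hand": 1,"xyz": [0,0,0],"angular": [0,0,0]}

```text
t: 13.75
tool_pos: [0.6314, 0.2501, 0.0181]
orientation: [[0.069, 0.998, 0.001], [0.998, -0.069, 0.0], [0.0, 0.001, -1.0]]
contact_force: [-0.1, -0.1, 2.4]
width: 0.0422
finger_force: 30.0
```

Emit:
step_arm:
  motion:
    - {"hand": -0.3,"xyz": [0,0,0],"angular": [0,0,0]}
    - {"hand": -0.3,"xyz": [0,0,0],"angular": [0,0,0]}
    - {"hand": -0.3,"xyz": [0,0,0],"angular": [0,0,0]}
    - {"hand": -0.3,"xyz": [0,0,0],"angular": [0,0,0]}
    - {"hand": -0.3,"xyz": [0,0,-1.5],"angular": [0,0,0]}
    - {"hand": -0.3,"xyz": [0,0,-4],"angular": [0,0,0]}
    - {"hand": -0.3,"xyz": [0,0,-4.5],"angular": [0,0,0]}
    - {"hand": -0.3,"xyz": [0,0,-4],"angular": [0,0,0]}
    - {"hand": -0.3,"xyz": [0,0,0],"angular": [0,0,0]}

```text
t: 14.65
tool_pos: [0.6356, 0.2515, 0.1682]
orientation: [[0.069, 0.998, 0.015], [0.998, -0.069, 0.005], [0.006, 0.014, -1.0]]
contact_force: [0.2, -0.2, -0.1]
width: 0.0617
finger_force: 0.0
```

```bash
python3 - <<'E'
from h import *
im,W=cloud("top")
m=(W[...,0]>.3)&(W[...,0]<.52)&(W[...,1]>.33)&(W[...,1]<.6)&(W[...,2]>.015)
p=W[m];print("vise",np.percentile(p,[0,2,50,98,100],axis=0))
for z in (.05,.07,.09): print(z,(p[:,2]>z).sum(), p[p[:,2]>z].min(0) if (p[:,2]>z).any() else "")
blob(W,(.6305,.249),.04,.018);blob(W,(.454,.287),.08,.007)
delta(.454,.287)
E
```

```text
vise [[0.302 0.41  0.016]
 [0.305 0.411 0.023]
 [0.384 0.424 0.042]
 [0.427 0.44  0.049]
 [0.427 0.445 0.05 ]]
0.05 2 [0.421 0.427 0.05 ]
0.07 0 
0.09 0 
n 56 rect [631.5 242.9] [30.1 44.2] 84.9 pca -175.5 zmax 0.0416Traceback (most recent call last):
  File "<stdin>", line 6, in <module>
  File "h.py", line 20, in blob
    n,l,st,_=cv2.connectedComponentsWithStats(m); k=1+st[1:,4].argmax(); p=W[l==k]
                                                      ~~~~~~~~~~~~~~~^^
ValueError: attempt to get argmax of an empty sequence
```

Emit:
step_arm:
  motion:
    - {"hand": -1,"xyz": [0.4,-3,0],"angular": [0,0,0]}
    - {"hand": -1,"xyz": [0.4,-3,0],"angular": [0,0,0]}
    - {"hand": -1,"xyz": [0.4,-3,0],"angular": [0,0,0]}
    - {"hand": -1,"xyz": [0.4,-3,0],"angular": [0,0,0]}
    - {"hand": -1,"xyz": [0.4,-3,0],"angular": [0,0,0]}
    - {"hand": -1,"xyz": [0.4,-3,0],"angular": [0,0,0]}
    - {"hand": -1,"xyz": [0,0,0],"angular": [0,0,-0.115]}
    - {"hand": -1,"xyz": [0,0,0],"angular": [0,0,-0.115]}
    - {"hand": -1,"xyz": [0,0,0],"angular": [0,0,-0.115]}
    - {"hand": -1,"xyz": [0,0,0],"angular": [0,0,-0.115]}
    - {"hand": -1,"xyz": [0,0,0],"angular": [0,0,-0.115]}
    - {"hand": -1,"xyz": [0,0,0],"angular": [0,0,-0.115]}

```text
t: 15.9
tool_pos: [0.4523, 0.286, 0.1565]
orientation: [[-0.586, 0.81, -0.002], [0.81, 0.586, -0.001], [0.0, -0.002, -1.0]]
contact_force: [-1.1, -0.1, 0.2]
width: 0.0954
finger_force: 0.0
```

Emit:
step_arm:
  motion:
    - {"hand": -1,"xyz": [0,0,0],"angular": [0,0,-0.115]}
    - {"hand": -1,"xyz": [0,0,0],"angular": [0,0,-0.115]}
    - {"hand": -1,"xyz": [0,0,0],"angular": [0,0,-0.115]}
    - {"hand": -1,"xyz": [0,0,0],"angular": [0,0,-0.115]}
    - {"hand": -1,"xyz": [0,0,0],"angular": [0,0,-0.115]}
    - {"hand": -1,"xyz": [0,0,0],"angular": [0,0,0]}
    - {"hand": -1,"xyz": [0,0,0],"angular": [0,0,0]}

```text
t: 16.6
tool_pos: [0.4527, 0.2861, 0.1569]
orientation: [[-0.93, 0.368, -0.001], [0.368, 0.93, -0.001], [0.001, -0.001, -1.0]]
contact_force: [0.2, -0.9, 0.2]
width: 0.095
finger_force: 0.0
```

```bash
python3 - <<'E'
from h import *
im,W=cloud("wrist"); save("w5.png",im)
q=blob(W,(.454,.287),.09,.007); delta(q[0][0]/1000,q[0][1]/1000,.007)
E
```

```text
n 3030 rect [454.4 287.2] [ 34.1 121.8] 69.1 pca 158.8 zmax 0.0236
delta cm [-0.12  0.17 15.  ] yaw 158.41 tcp [0.453 0.286 0.157] t 16.65
```

View pics/w5.png

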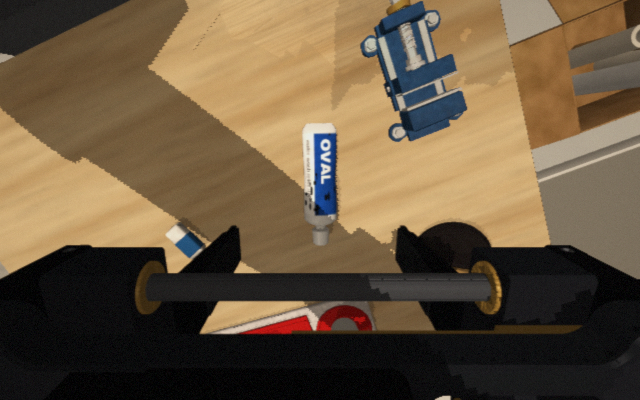

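The wrist view shows the blue tube at (320,180), centred and aligned with the fingers, and the eraser well clear at (185,240). I'm descending.

Emit:
step_arm:
  motion:
    - {"hand": -1,"xyz": [0.1,0.15,3],"angular": [0,0,0]}
    - {"hand": -1,"xyz": [0,0,3.5],"angular": [0,0,0]}
    - {"hand": -1,"xyz": [0,0,3.5],"angular": [0,0,0]}
    - {"hand": -1,"xyz": [0,0,3],"angular": [0,0,0]}
    - {"hand": -1,"xyz": [0,0,2],"angular": [0,0,0]}
    - {"hand": 1,"xyz": [0,0,0],"angular": [0,0,0]}
    - {"hand": 1,"xyz": [0,0,0],"angular": [0,0,0]}
    - {"hand": 1,"xyz": [0,0,0],"angular": [0,0,0]}
    - {"hand": 1,"xyz": [0,0,0],"angular": [0,0,0]}
    - {"hand": 1,"xyz": [0,0,0],"angular": [0,0,0]}
    - {"hand": 1,"xyz": [0,0,0],"angular": [0,0,0]}
    - {"hand": 1,"xyz": [0,0,0],"angular": [0,0,0]}

```text
t: 17.85
tool_pos: [0.453, 0.2882, 0.008]
orientation: [[-0.931, 0.366, 0.001], [0.366, 0.931, 0.0], [-0.0, 0.0, -1.0]]
contact_force: [0.0, -0.0, 0.4]
width: 0.0446
finger_force: 0.0
```

Emit:
step_arm:
  motion:
    - {"hand": 1,"xyz": [0,0,0],"angular": [0,0,0]}
    - {"hand": 1,"xyz": [0,0,0],"angular": [0,0,0]}
    - {"hand": 1,"xyz": [0,0,0],"angular": [0,0,0]}
    - {"hand": 1,"xyz": [0,0,0],"angular": [0,0,0]}

```text
t: 18.25
tool_pos: [0.4529, 0.2881, 0.0078]
orientation: [[-0.931, 0.366, 0.0], [0.366, 0.931, -0.0], [-0.0, -0.0, -1.0]]
contact_force: [-0.3, -0.8, 1.0]
width: 0.0346
finger_force: 29.9
```

Emit:
step_arm:
  motion:
    - {"hand": 1,"xyz": [0,0,-2],"angular": [0,0,0]}
    - {"hand": 1,"xyz": [0,0,-4],"angular": [0,0,0]}
    - {"hand": 1,"xyz": [0,0,-4],"angular": [0,0,0]}
    - {"hand": 1,"xyz": [0,0,-2.5],"angular": [0,0,0.114]}
    - {"hand": 1,"xyz": [0,0,0],"angular": [0,0,0.114]}
    - {"hand": 1,"xyz": [0,0,0],"angular": [0,0,0.114]}
    - {"hand": 1,"xyz": [0,0,0],"angular": [0,0,0.114]}
    - {"hand": 1,"xyz": [0,0,0],"angular": [0,0,0.114]}
    - {"hand": 1,"xyz": [0,0,0],"angular": [0,0,0.114]}
    - {"hand": 1,"xyz": [0,0,0],"angular": [0,0,0.114]}
    - {"hand": 1,"xyz": [0,0,0],"angular": [0,0,0.114]}
    - {"hand": 1,"xyz": [0,0,0],"angular": [0,0,0.114]}

```text
t: 19.45
tool_pos: [0.4525, 0.288, 0.1322]
orientation: [[-0.165, 0.986, -0.001], [0.986, 0.165, -0.0], [-0.0, -0.001, -1.0]]
contact_force: [0.6, -0.4, -1.1]
width: 0.0353
finger_force: 29.8
```

Emit:
step_arm:
  motion:
    - {"hand": 1,"xyz": [0,0,0],"angular": [0,0,0.114]}
    - {"hand": 1,"xyz": [0,0,0],"angular": [0,0,0.114]}
    - {"hand": 1,"xyz": [-3.4,1.2,0],"angular": [0,0,0]}
    - {"hand": 1,"xyz": [-3.4,1.2,0],"angular": [0,0,0]}
    - {"hand": 1,"xyz": [-3.4,1.2,0],"angular": [0,0,0]}
    - {"hand": 1,"xyz": [-3.4,1.2,0],"angular": [0,0,0]}
    - {"hand": 1,"xyz": [-3.4,1.2,0],"angular": [0,0,0]}
    - {"hand": 1,"xyz": [-3.4,1.2,0],"angular": [0,0,0]}
    - {"hand": 1,"xyz": [-3.4,1.2,0],"angular": [0,0,0]}
    - {"hand": 1,"xyz": [-3.4,1.2,0],"angular": [0,0,0]}
    - {"hand": 1,"xyz": [-3.4,1.2,0],"angular": [0,0,0]}
    - {"hand": 1,"xyz": [-3.4,1.2,0],"angular": [0,0,0]}

```text
t: 20.65
tool_pos: [0.5529, -0.0597, 0.1323]
orientation: [[0.058, 0.998, -0.0], [0.998, -0.058, 0.0], [0.0, -0.0, -1.0]]
contact_force: [0.5, 0.1, 0.2]
width: 0.035
finger_force: 29.8
```

Emit:
step_arm:
  motion:
    - {"hand": 1,"xyz": [-3.4,1.2,0],"angular": [0,0,0]}
    - {"hand": 1,"xyz": [-3.4,1.2,0],"angular": [0,0,0]}
    - {"hand": 1,"xyz": [-3.4,1.2,0],"angular": [0,0,0]}
    - {"hand": 1,"xyz": [-3.4,1.2,0],"angular": [0,0,0]}
    - {"hand": 1,"xyz": [0,0,0],"angular": [0,0,0]}
    - {"hand": 1,"xyz": [0,0,0],"angular": [0,0,0]}
    - {"hand": 1,"xyz": [0,0,0],"angular": [0,0,0]}

```text
t: 21.35
tool_pos: [0.5924, -0.1959, 0.1321]
orientation: [[0.057, 0.998, -0.001], [0.998, -0.057, 0.001], [0.001, -0.001, -1.0]]
contact_force: [0.7, -1.1, -1.3]
width: 0.0348
finger_force: 29.8
```

```bash
python3 - <<'E'
from h import *
im,W=cloud("wrist"); save("w6.png",im)
hsv=cv2.cvtColor(im,cv2.COLOR_RGB2HSV);H,S=hsv[...,0].astype(int),hsv[...,1]
m=(H>105)&(H<125)&(S>150)&(abs(W[...,2]-.008)<.006)
p=W[m]
for n,k in (("well",p[:,1]>-.117),("groove",p[:,1]<-.117)):
    q=cv2.minAreaRect((p[k][:,:2]*1000).astype(np.float32)); print(n,q)
t=W[(W[...,2]>.105)&(W[...,2]<.16)&(abs(W[...,0]-.6)<.02)]; print("tube y range",np.percentile(t[:,1],[1,99]))
delta(.5974,-.201,.0148)
E
```

```text
well ((603.360595703125, -81.03771209716797), (73.23701477050781, 66.91537475585938), 88.28501892089844)
groove ((541.0148315429688, -165.0592498779297), (132.50680541992188, 204.73214721679688), 76.6492919921875)
tube y range [-0.246 -0.129]
delta cm [-0.51  0.53 11.74] yaw 86.73 tcp [ 0.593 -0.196  0.132] t 21.4
```

View pics/w6.png

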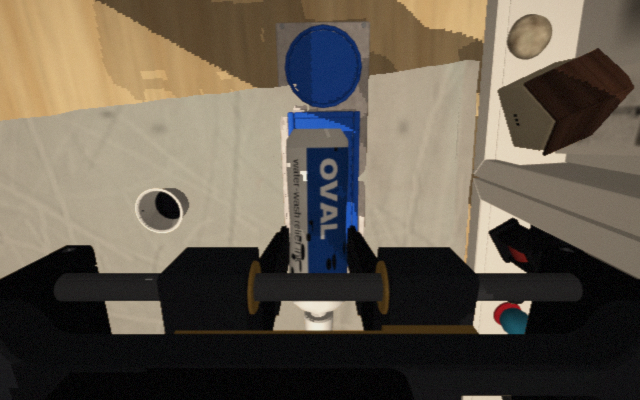

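The wrist view shows the blue tube held tail-up at (318,200), over the blue groove (top edge at row 115). The tube centre is ~1.5 mm from the TCP. I'm placing it.

Emit:
step_arm:
  motion:
    - {"hand": 1,"xyz": [-0.35,0.5,0],"angular": [0,0,0]}
    - {"hand": 1,"xyz": [0,0,3],"angular": [0,0,0]}
    - {"hand": 1,"xyz": [0,0,3],"angular": [0,0,0]}
    - {"hand": 1,"xyz": [0,0,3],"angular": [0,0,0]}
    - {"hand": 1,"xyz": [0,0,1.8],"angular": [0,0,0]}
    - {"hand": 1,"xyz": [0,0,0.6],"angular": [0,0,0]}
    - {"hand": 1,"xyz": [0,0,0.3],"angular": [0,0,0]}
    - {"hand": 1,"xyz": [0,0,0],"angular": [0,0,0]}
    - {"hand": 1,"xyz": [0,0,0],"angular": [0,0,0]}
    - {"hand": 1,"xyz": [0,0,0],"angular": [0,0,0]}
    - {"hand": 1,"xyz": [0,0,0],"angular": [0,0,0]}

```text
t: 22.5
tool_pos: [0.5983, -0.2009, 0.0167]
orientation: [[0.058, 0.998, 0.002], [0.998, -0.058, -0.001], [-0.001, 0.002, -1.0]]
contact_force: [0.5, -0.7, -0.1]
width: 0.035
finger_force: 29.8
```

Emit:
step_arm:
  motion:
    - {"hand": 1,"xyz": [0,0,0.25],"angular": [0,0,0]}
    - {"hand": 1,"xyz": [0,0,0],"angular": [0,0,0]}
    - {"hand": 1,"xyz": [0,0,0],"angular": [0,0,0]}
    - {"hand": -0.3,"xyz": [0,0,0],"angular": [0,0,0]}
    - {"hand": -0.3,"xyz": [0,0,0],"angular": [0,0,0]}
    - {"hand": -0.3,"xyz": [0,0,0],"angular": [0,0,0]}
    - {"hand": -0.3,"xyz": [0,0,0],"angular": [0,0,0]}
    - {"hand": -0.3,"xyz": [0,0,0],"angular": [0,0,0]}
    - {"hand": -0.3,"xyz": [0,0,-3],"angular": [0,0,0]}
    - {"hand": -0.3,"xyz": [0,0,-4],"angular": [0,0,0]}
    - {"hand": -0.3,"xyz": [0,0,-5],"angular": [0,0,0]}

```text
t: 23.6
tool_pos: [0.5959, -0.1999, 0.1319]
orientation: [[0.058, 0.998, -0.005], [0.998, -0.058, 0.002], [0.002, -0.005, -1.0]]
contact_force: [0.3, 0.1, 0.3]
width: 0.0619
finger_force: 0.0
```

Emit:
step_arm:
  motion:
    - {"hand": -0.3,"xyz": [-0.1,-3,0],"angular": [0,0,0]}
    - {"hand": -0.3,"xyz": [-0.1,-3,0],"angular": [0,0,0]}
    - {"hand": -0.3,"xyz": [-0.1,-3,0],"angular": [0,0,0]}
    - {"hand": -0.3,"xyz": [-0.1,-3,0],"angular": [0,0,0]}
    - {"hand": -0.3,"xyz": [-0.1,-3,0],"angular": [0,0,0]}
    - {"hand": -0.3,"xyz": [0,0,0],"angular": [0,0,0]}
    - {"hand": -0.3,"xyz": [0,0,0],"angular": [0,0,0]}
    - {"hand": -0.3,"xyz": [0,0,0],"angular": [0,0,0]}

```text
t: 24.4
tool_pos: [0.4486, -0.1971, 0.1336]
orientation: [[0.058, 0.998, 0.001], [0.998, -0.058, -0.0], [-0.0, 0.001, -1.0]]
contact_force: [-0.8, -0.6, 0.2]
width: 0.0618
finger_force: 0.0
```

```bash
python3 - <<'E'
from h import *
im,W=cloud("wrist"); save("w7.png",im)
q=blob(W,(.445,-.197),.05,.02); delta(q[0][0]/1000,q[0][1]/1000,.012)
E
```

```text
n 683 rect [ 441.8 -197.9] [43.3 44.1] 86.3 pca 176.4 zmax 0.0327
delta cm [-0.11 -0.69 12.15] yaw 86.7 tcp [ 0.449 -0.197  0.134] t 24.45
```

View pics/w7.png

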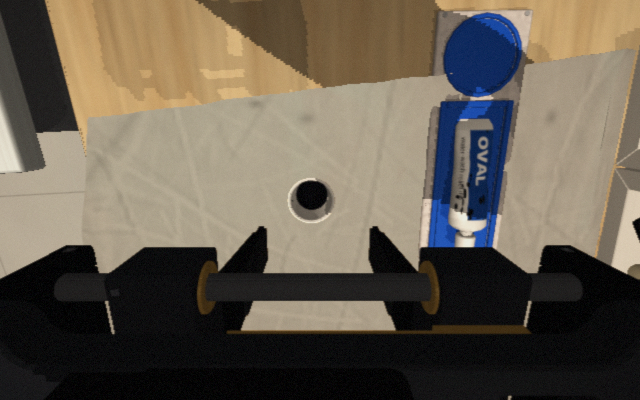

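The blue tube lies inside its groove at (472,180). The inky cup is at (310,200), about 7 mm to the -y side of the tool, so I'm correcting for that and gripping it.

Emit:
step_arm:
  motion:
    - {"hand": -0.3,"xyz": [-0.1,-0.7,1],"angular": [0,0,0]}
    - {"hand": -0.3,"xyz": [0,0,3],"angular": [0,0,0]}
    - {"hand": -0.3,"xyz": [0,0,3.5],"angular": [0,0,0]}
    - {"hand": -0.3,"xyz": [0,0,3],"angular": [0,0,0]}
    - {"hand": -0.3,"xyz": [0,0,1.6],"angular": [0,0,0]}
    - {"hand": -0.3,"xyz": [0,0,0],"angular": [0,0,0]}
    - {"hand": 1,"xyz": [0,0,0],"angular": [0,0,0]}
    - {"hand": 1,"xyz": [0,0,0],"angular": [0,0,0]}
    - {"hand": 1,"xyz": [0,0,0],"angular": [0,0,0]}
    - {"hand": 1,"xyz": [0,0,0],"angular": [0,0,0]}
    - {"hand": 1,"xyz": [0,0,0],"angular": [0,0,0]}
    - {"hand": 1,"xyz": [0,0,0],"angular": [0,0,0]}

```text
t: 25.65
tool_pos: [0.4418, -0.1981, 0.0136]
orientation: [[0.058, 0.998, 0.002], [0.998, -0.058, -0.001], [-0.001, 0.003, -1.0]]
contact_force: [-0.4, -0.2, 5.6]
width: 0.0419
finger_force: 30.0
```

Emit:
step_arm:
  motion:
    - {"hand": 1,"xyz": [0,0,-2],"angular": [0,0,0]}
    - {"hand": 1,"xyz": [0,0,-4],"angular": [0,0,0]}
    - {"hand": 1,"xyz": [0,0,-4],"angular": [0,0,0]}
    - {"hand": 1,"xyz": [2.1,2.6,0],"angular": [0,0,0]}
    - {"hand": 1,"xyz": [2.1,2.6,0],"angular": [0,0,0]}
    - {"hand": 1,"xyz": [2.1,2.6,0],"angular": [0,0,0]}
    - {"hand": 1,"xyz": [2.1,2.6,0],"angular": [0,0,0]}
    - {"hand": 1,"xyz": [2.1,2.6,0],"angular": [0,0,0]}
    - {"hand": 1,"xyz": [2.1,2.6,0],"angular": [0,0,0]}
    - {"hand": 1,"xyz": [0,0,0],"angular": [0,0,0]}
    - {"hand": 1,"xyz": [0,0,0],"angular": [0,0,0]}
    - {"hand": 1,"xyz": [0,0,0],"angular": [0,0,0]}

```text
t: 26.85
tool_pos: [0.6026, -0.0811, 0.1115]
orientation: [[0.058, 0.998, -0.002], [0.998, -0.058, 0.0], [-0.0, -0.002, -1.0]]
contact_force: [-0.8, -0.2, 0.0]
width: 0.0419
finger_force: 30.0
```

```bash
python3 - <<'E'
from h import *
delta(.604,-.080,.020)
E
```

```text
delta cm [0.12 0.15 9.15] yaw 86.65 tcp [ 0.603 -0.081  0.112] t 26.85
```

Emit:
step_arm:
  motion:
    - {"hand": 1,"xyz": [0.1,0.1,2],"angular": [0,0,0]}
    - {"hand": 1,"xyz": [0,0,3],"angular": [0,0,0]}
    - {"hand": 1,"xyz": [0,0,2.5],"angular": [0,0,0]}
    - {"hand": 1,"xyz": [0,0,1.2],"angular": [0,0,0]}
    - {"hand": 1,"xyz": [0,0,0.4],"angular": [0,0,0]}
    - {"hand": 1,"xyz": [0,0,0],"angular": [0,0,0]}
    - {"hand": 1,"xyz": [0,0,0.2],"angular": [0,0,0]}
    - {"hand": 1,"xyz": [0,0,0],"angular": [0,0,0]}
    - {"hand": 1,"xyz": [0,0,0],"angular": [0,0,0]}
    - {"hand": 1,"xyz": [0,0,0],"angular": [0,0,0]}

```text
t: 27.85
tool_pos: [0.6052, -0.0799, 0.0198]
orientation: [[0.058, 0.998, 0.001], [0.998, -0.058, -0.0], [-0.0, 0.001, -1.0]]
contact_force: [-0.2, -0.1, -0.2]
width: 0.0422
finger_force: 30.0
```

Emit:
step_arm:
  motion:
    - {"hand": 1,"xyz": [0,0,0.05],"angular": [0,0,0]}
    - {"hand": -0.3,"xyz": [0,0,0],"angular": [0,0,0]}
    - {"hand": -0.3,"xyz": [0,0,0],"angular": [0,0,0]}
    - {"hand": -0.3,"xyz": [0,0,0],"angular": [0,0,0]}
    - {"hand": -0.3,"xyz": [0,0,0],"angular": [0,0,0]}
    - {"hand": -0.3,"xyz": [0,0,-1.5],"angular": [0,0,0]}
    - {"hand": -0.3,"xyz": [0,0,-4],"angular": [0,0,0]}
    - {"hand": -0.3,"xyz": [0,0,-5],"angular": [0,0,0]}
    - {"hand": -0.3,"xyz": [0,0,-5],"angular": [0,0,0]}
    - {"hand": -0.3,"xyz": [0,-3,0],"angular": [0,0,0]}
    - {"hand": -0.3,"xyz": [0,-4,0],"angular": [0,0,0]}
    - {"hand": -0.3,"xyz": [0,-4,0],"angular": [0,0,0]}

```text
t: 29.05
tool_pos: [0.4943, -0.0734, 0.1754]
orientation: [[0.058, 0.998, 0.002], [0.998, -0.058, -0.001], [-0.0, 0.002, -1.0]]
contact_force: [-0.3, -0.3, 0.8]
width: 0.0618
finger_force: 0.0
```

Emit:
step_arm:
  motion:
    - {"hand": -0.3,"xyz": [-3,-4,0],"angular": [0,0,0]}
    - {"hand": -0.3,"xyz": [-3,-3,0],"angular": [0,0,0]}
    - {"hand": -0.3,"xyz": [-4,0,0],"angular": [0,0,0]}
    - {"hand": -0.3,"xyz": [-4,0,0],"angular": [0,0,0]}
    - {"hand": -0.3,"xyz": [-4,0,0],"angular": [0,0,0]}
    - {"hand": -0.3,"xyz": [-4,0,0],"angular": [0,0,0]}
    - {"hand": -0.3,"xyz": [0,0,0],"angular": [0,0,0]}
    - {"hand": -0.3,"xyz": [0,0,0],"angular": [0,0,0]}

```text
t: 29.85
tool_pos: [0.4121, -0.2895, 0.1744]
orientation: [[0.06, 0.998, 0.001], [0.998, -0.06, 0.0], [0.0, 0.001, -1.0]]
contact_force: [0.3, 0.1, 0.6]
width: 0.0617
finger_force: 0.0
```

```bash
python3 - <<'E'
from h import *
im,W=cloud("top"); 
for c,r in (((.622,.131),.085),((.6305,.249),.035),((.598,-.198),.085),((.604,-.08),.035)): blob(W,c,r,.014)
for q in ("rubber","pigment_jar","baren_pad"): print(q,[np.round(r["point"],3) for r in manip.look_for(q,"top")[:1]])
save("fin.png",cv2.convertScaleAbs(cv2.resize(im[140:280,140:480],None,fx=2.3,fy=2.3,interpolation=cv2.INTER_CUBIC),alpha=1.6))
E
```

```text
n 369 rect [623.2 132.2] [110.1  35.2] 87.3 pca 86.5 zmax 0.0317
n 117 rect [632.3 249.6] [42.5 42.8] 29.9 pca 68.8 zmax 0.042
n 400 rect [ 597.  -202.1] [121.3  34.5] 87.0 pca 85.7 zmax 0.0305
n 129 rect [605.9 -79.5] [40.7 42.4] 1.9 pca 86.5 zmax 0.0412
rubber [array([0.457, 0.125, 0.01 ])]
pigment_jar [array([ 0.571, -0.427,  0.089])]
baren_pad [array([0.593, 0.392, 0.012])]
```

View pics/fin.png

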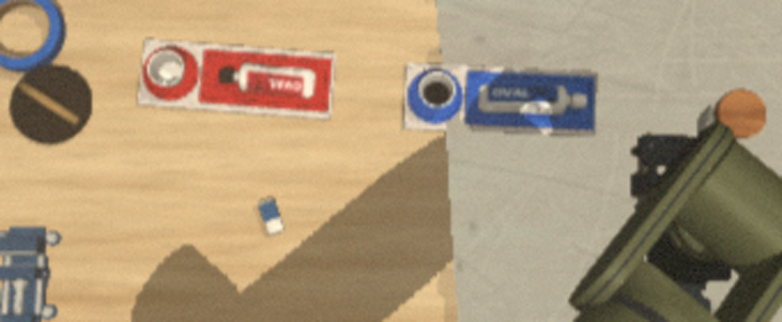

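The final view shows both tubes flat in their own grooves, at (275,80) and (530,98), and both cups upright in their wells, at (168,70) and (437,92). The eraser and baren are where they were, and the jar is partly hidden by the arm but untouched. I'm handing in.

```bash
python3 -c "
from cell import manip
print(manip.hand_in())"
```

```text
the job is handed in; nothing more can be done
None
```

I set out both stations and handed the job in at about 30 s: each tube lies flat in the groove of its own colour, each well holds an upright cup, and the eraser, jar and baren were left alone.

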